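# Lay the repair kit out in reverse order

### The arm

A 7-joint arm with a two-finger parallel gripper is mounted at the origin on a cart in front of the work surface, level with it; the furniture and walls round the work are solid. World frame = base frame: x ahead of the robot, y to its left, z up, the work surface at z = 0. Lengths are in m, angles in rad, forces in N, time in s.
With the tool pointing down it reaches from about 0.4 to 0.85 m from the base axis. Payload 4.5 kg.
Tool frame: the origin (TCP) lies between the finger pads; the fingertips stand 11 mm ahead of it and the grasp point (between the pads) lies 8 mm behind it; z points along the fingers, y is the direction in which the jaws open and shut (so a half turn about z gives the same grasp; the last joint's range is limited). The gripper opens to 88 mm and grips with 3 to 60 N. Pads are 18 mm wide; open, the fingers measure 123 mm over their backs; the gripper's body (75 mm by 187 mm) begins 45 mm behind the grasp point.
Start: joints at [-1.111, 0.689, -0.195, 1.565, 0.157, 0.902, -0.215], TCP at [0.258, 0.569, 0.25] pointing down, gripper open.
Joint ranges: [-3.01, 3.01], [-0.46, 2.08], [-1.47, 1.51], [0.13, 2.56], [-1, 4.14], [0.04, 2.09], [-2.66, 2.66]. Speed limits (rad/s): [2.57, 2.57, 3.14, 3.14, 3.14, 3.14, 3.14].

### API

Orientations are given as a unit quaternion [x, y, z, w].
In Python, from station import ctrl, viewer gives the robot as it stands.
- The arm moves only by the tool apply_moves, never from a script. Its argument "plan" is a list that holds one entry, the list of rows, each a list of 7 numbers: the shift along the world's x, y, z in m, then the turn, a rotation vector about the world's x, y, z in degrees, then the opening, from -1 (shut) to 1 (fully open). In form: [[[dx, dy, dz, rx, ry, rz, grip], ...]]. A call has 1 to 10 rows; each row shifts and turns the commanded pose from where the row before left it; what a row does not reach is not made up. A row lasts 1/8 s, in which the tool goes at most 62.5 mm and 10.7 degrees, less where a joint would pass 70% of its speed; a pose out of reach is approached as far as the arm can. A call is refused whole if a number of a shift passes 0.0625 or a number of a turn 10.7, either way. A call with a gripper value outside its range is refused whole. The fingers move at their own pace and stop on an object; "squeeze" is the grip in N (left out, the last holds). Time passes only in rows, so rows that do not move let the fingers close. It gives the time, the measured TCP pose, the force and the opening at its end, in the units of the state.
- ctrl.get_obs(): the state, without advancing time (a new reading comes with each control period).
- viewer.capture(name): name is "scene" or "top" or "wrist"; returns a dict with "img" (480x640x3 uint8, red, green, blue), "fx", "fy", "cx", "cy" (pixels), "extrinsics" (4x4, takes a point from world to camera coordinates); the wrist camera has in their place "mount" (4x4, takes a point from camera to tool coordinates, whose origin is the TCP and whose axes are the flange's). Camera axes: x right, y up, looking along -z (the intrinsics and any distortion apply to the point x, -y, -z); pixel columns grow to the right and rows downward; lengths in m; the calibration is good to about 2 mm. A picture is of the moment at which its call begins: read the wrist's pose just before it. There is no depth.
- ctrl.close_job(): hands the job in, once; it reports no verdict.
The state is a dict: "t": time; "joints": joint angles; "dq": joint speeds; "joint_torque": joint torques, N m; "ee_pos": TCP position; "eef_rot": TCP orientation; "ft_force": force on the tool from outside, world axes, zero at the start; "ft_torque": the same for the moment, N m; "gripper_width": opening from 0.0 (shut) to 1.0 (fully open).
Only numpy, scipy, OpenCV 4.12 (cv2) and the standard library are available. Lean on these libraries where they do the work, as an engineer would, in place of code of your own. Each camera call takes 0.05 s, during which the arm holds its last target. There are 200 camera calls.

### The job

Move the four things of the repair kit (tape measure, bolt, roll of black tape, wood block) from the pale wooden rack to the green rack, in reverse order: seen from the robot, the one that lies leftmost on the wooden rack goes to the rightmost place of the green rack, the second from the left to the second from the right, and so on. Lay each thing flat across both slats, lengthways square to them, in the middle of its place (the white lines part the places) and let go of it; leave the nail tin and the oil can standing where they are.

Things in the scene. Friction and masses are not known exactly. Their poses are not given: they have to be found in the camera images.
- tape_measure_centre (a point): centre of the case, half-way up, of a yellow pocket tape measure lying flat; the case is 64 mm across (its x, grasp here) by 68 mm (its y) by 33 mm high; a thin tongue of tape sticks out 27 mm past the case at its -y end. Axes: y along its length (lies across the rack's slats), z up. It may lie either way round.
- bolt_centre (a point): centre of a grey steel bolt with its nut on, 82 mm long (its y); bare shank 12 mm thick (grasp here, across it) from 22 mm on the -y side of the centre (nut) to 33 mm on the +y side (head); nut and head are 22 mm wide and rest on the edges of a place's groove, so the shank's axis, and this point, is about 9 mm above the slat tops. It rolls if laid beside the groove; z may point anywhere across it. It may lie either way round.
- tape_roll_centre (a point): centre, half-way up, of a round roll of black tape lying flat, 62 mm across (grasp across it), 19 mm high, solid in the middle; z up; its yaw does not matter
- wood_piece_centre (a point): centre of a brown block of pine, 45 mm wide (its x, grasp here), 90 mm long (its y), 45 mm high. It may lie either way round.
- tape_measure_stand: pale stand fixed on the full rack, under the tape measure at the start, one of four alike; 94 (x) x 86 (y) x 40 mm; origin: centre of its underside, axes as the rack's. Two slats along y, 30 mm wide, and between them a 34 mm wide channel, 32 mm deep, in which the fingers can go down either side of the thing; a 12 mm wide groove along x through the middle of the slats for round things
- bolt_stand: pale stand fixed on the full rack, under the bolt at the start, one of four alike; 94 (x) x 86 (y) x 40 mm; origin: centre of its underside, axes as the rack's. Two slats along y, 30 mm wide, and between them a 34 mm wide channel, 32 mm deep, in which the fingers can go down either side of the thing; a 12 mm wide groove along x through the middle of the slats for round things
- tape_roll_stand: pale stand fixed on the full rack, under the roll of black tape at the start, one of four alike; 94 (x) x 86 (y) x 40 mm; origin: centre of its underside, axes as the rack's. Two slats along y, 30 mm wide, and between them a 34 mm wide channel, 32 mm deep, in which the fingers can go down either side of the thing; a 12 mm wide groove along x through the middle of the slats for round things
- wood_piece_stand: pale stand fixed on the full rack, under the wood block at the start, one of four alike; 94 (x) x 86 (y) x 40 mm; origin: centre of its underside, axes as the rack's. Two slats along y, 30 mm wide, and between them a 34 mm wide channel, 32 mm deep, in which the fingers can go down either side of the thing; a 12 mm wide groove along x through the middle of the slats for round things
- full_rack: the full rack: fixed dark board 112 (x) x 368 (y) x 6 mm; the four pale stands are on it at y = +132, +44, -44, -132 mm (leftmost first), slat tops 46 mm above the bench. Origin: centre of its underside, on the bench; y points to the robot's left, x ahead, z up (yaw at most 0.1 rad)
- green_rack: the empty green rack, fixed, 112 (x) x 368 (y) x 46 mm; white lines part four places, centres at x = 0, y = +132, +44, -44, -132 mm (leftmost first), flat slat tops 46 mm above the bench, made like the stands: two slats, a channel for the fingers, a groove in each place. Origin: centre of its underside, on the bench; y points to the robot's left, x ahead, z up (yaw at most 0.1 rad)
- nail_tin: bystander: round grey open tin of nails, 76 mm wide, 51 mm high, standing left of the racks; origin at the centre of its underside
- oil_can: bystander: red oil can with a long thin spout, 68 x 80 x 186 mm, standing behind and left of the racks; origin at the centre of its underside
Things that resemble listed ones, but are neither listed nor needed, are in the scene too. What is shaped like the part that bears wood_piece_centre but orange or pink is not meant.

How it is judged:
At the end, for the whole second after the job is handed in: Each thing rests on the green rack in the mirrored place of its stand (leftmost to rightmost, and so on): centre within 13 mm of the place's middle along the row, 15 mm across it and 8 mm of its lying height, length square to the slats within 0.25 rad either way round; the roll flat within 0.15 rad (((y of tape_measure_stand in the frame of full_rack between 0.112 and 0.152 m and y of tape_measure_centre in the frame of green_rack between -0.145 and -0.119 m) or (y of tape_measure_stand in the frame of full_rack between 0.024 and 0.064 m and y of tape_measure_centre in the frame of green_rack between -0.057 and -0.031 m) or (y of tape_measure_stand in the frame of full_rack between -0.064 and -0.024 m and y of tape_measure_centre in the frame of green_rack between 0.031 and 0.057 m) or (y of tape_measure_stand in the frame of full_rack between -0.152 and -0.112 m and y of tape_measure_centre in the frame of green_rack between 0.119 and 0.145 m)) and x of tape_measure_centre in the frame of green_rack between -0.015 and 0.015 m and z of tape_measure_centre in the frame of green_rack between 0.0545 and 0.0705 m and angle between the y axis of each of tape_measure_centre, bolt_centre, wood_piece_centre and the x axis of green_rack, either way round below 0.25 rad and linear speed of each of tape_measure, bolt, tape_roll, wood_piece below 0.02 m/s and ((y of bolt_stand in the frame of full_rack between 0.112 and 0.152 m and y of bolt_centre in the frame of green_rack between -0.145 and -0.119 m) or (y of bolt_stand in the frame of full_rack between 0.024 and 0.064 m and y of bolt_centre in the frame of green_rack between -0.057 and -0.031 m) or (y of bolt_stand in the frame of full_rack between -0.064 and -0.024 m and y of bolt_centre in the frame of green_rack between 0.031 and 0.057 m) or (y of bolt_stand in the frame of full_rack between -0.152 and -0.112 m and y of bolt_centre in the frame of green_rack between 0.119 and 0.145 m)) and x of bolt_centre in the frame of green_rack between -0.015 and 0.015 m and z of bolt_centre in the frame of green_rack between 0.047 and 0.063 m and ((y of tape_roll_stand in the frame of full_rack between 0.112 and 0.152 m and y of tape_roll_centre in the frame of green_rack between -0.145 and -0.119 m) or (y of tape_roll_stand in the frame of full_rack between 0.024 and 0.064 m and y of tape_roll_centre in the frame of green_rack between -0.057 and -0.031 m) or (y of tape_roll_stand in the frame of full_rack between -0.064 and -0.024 m and y of tape_roll_centre in the frame of green_rack between 0.031 and 0.057 m) or (y of tape_roll_stand in the frame of full_rack between -0.152 and -0.112 m and y of tape_roll_centre in the frame of green_rack between 0.119 and 0.145 m)) and x of tape_roll_centre in the frame of green_rack between -0.015 and 0.015 m and z of tape_roll_centre in the frame of green_rack between 0.0475 and 0.0635 m and angle between tape_roll_centre's own z axis and vertical below 0.15 rad and ((y of wood_piece_stand in the frame of full_rack between 0.112 and 0.152 m and y of wood_piece_centre in the frame of green_rack between -0.145 and -0.119 m) or (y of wood_piece_stand in the frame of full_rack between 0.024 and 0.064 m and y of wood_piece_centre in the frame of green_rack between -0.057 and -0.031 m) or (y of wood_piece_stand in the frame of full_rack between -0.064 and -0.024 m and y of wood_piece_centre in the frame of green_rack between 0.031 and 0.057 m) or (y of wood_piece_stand in the frame of full_rack between -0.152 and -0.112 m and y of wood_piece_centre in the frame of green_rack between 0.119 and 0.145 m)) and x of wood_piece_centre in the frame of green_rack between -0.015 and 0.015 m and z of wood_piece_centre in the frame of green_rack between 0.0605 and 0.0765 m); the robot touches nothing.
It fails at once if the nail tin is shifted by more than 30 mm (distance of nail_tin from where it was at the start of the episode above 0.03 m).
It fails at once if the oil can is shifted by more than 30 mm (distance of oil_can from where it was at the start of the episode above 0.03 m).
It also fails if it takes over 80 s, if anything falls off the work surface, if the arm or the gripper's body presses on something with over 40 N, if the wrist force passes 120 N, or if a joint passes its speed limit or range.

## Working session

There is one attempt and no reset: what is moved stays moved. The work goes in short steps, Python scripts to look and compute and a tool call to move; the robot and the scene stay as the last step left them, time stands still between calls to the robot, and variables do not carry over. Pictures are saved under pics/ and viewed, about 12 in all and at most 16, crops included, and the job is handed in when it is done.

Besides the shell and the picture viewer there is one more tool, called after "Emit:" by a JSON object that holds its "fn" and its "kwargs", one argument or row to a line. apply_moves: Moves the arm, as the interface text tells. Its arguments: {"type":"object","properties":{"plan":{"type":"array","items":{"type":"array","items":{"type":"array","items":{"type":"number"}}}},"squeeze":{"type":"number"}},"required":["plan"]}

```bash
ls; mkdir -p pics; python3 - <<'E'
from station import ctrl, viewer
import cv2,pickle
o=ctrl.get_obs(); print(o)
for n in ("scene","top"):
    c=viewer.capture(n); cv2.imwrite(f"pics/{n}0.png",c["img"][:,:,::-1]); pickle.dump(c,open(n+".pkl","wb"))
    print({k:v for k,v in c.items() if k!="img"})
E
```

```text
pics
{'t': 0.0, 'joints': array([-1.11117031,  0.690001  , -0.19454134,  1.56634106,  0.15730849,
        0.90250721, -0.21508932]), 'dq': array([-0.0001469 ,  0.00123321,  0.00038021,  0.00160174,  0.00134376,
        0.00271509,  0.0002077 ]), 'joint_torque': array([ 5.68783412e-05, -5.27553463e+01, -1.26670025e+00, -1.53426182e+01,
       -5.26420679e-02,  6.41363018e-03,  1.68145425e-04]), 'ee_pos': array([0.25794875, 0.56860928, 0.24890089]), 'eef_rot': array([ 2.11248746e-01,  9.77431891e-01, -9.21025708e-04, -1.35706825e-04]), 'ft_force': array([-0.97081126, -0.24982283, -0.54268263]), 'ft_torque': array([-0.02508717,  0.04640583, -0.04536991]), 'gripper_width': 1.00417224717544}
{'fx': 529.5388563042939, 'fy': 529.5388563042939, 'cx': 318.27447100931715, 'cy': 235.2328186617565, 'extrinsics': array([[ 0.69506898, -0.71881846, -0.01338423, -0.23704273],
       [ 0.48400711,  0.45408765,  0.74802508, -0.41688795],
       [-0.53161662, -0.52640709,  0.66353548, -0.73415546],
       [ 0.        ,  0.        ,  0.        ,  1.        ]])}
{'fx': 567.2683553486658, 'fy': 567.2683553486658, 'cx': 318.0571664294164, 'cy': 228.41596428266283, 'extrinsics': array([[-0.0025417 , -0.99995646, -0.00897915,  0.17283225],
       [ 0.99210091, -0.00364767,  0.12538932, -0.51364829],
       [-0.12541662, -0.00858952,  0.99206698, -1.21771585],
       [ 0.        ,  0.        ,  0.        ,  1.        ]])}
```

View pics/top0.png

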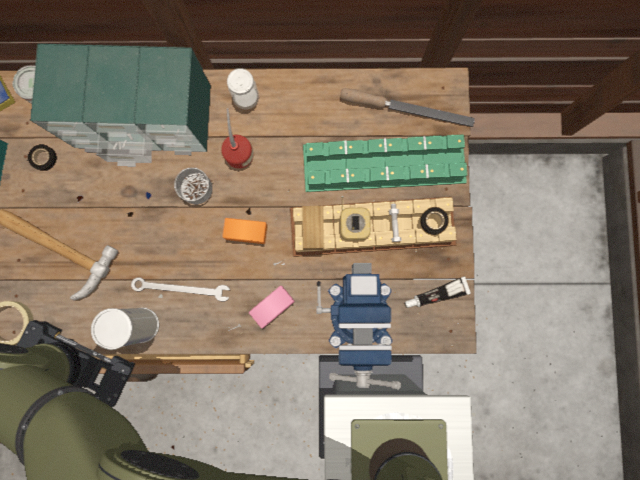

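View pics/scene0.png

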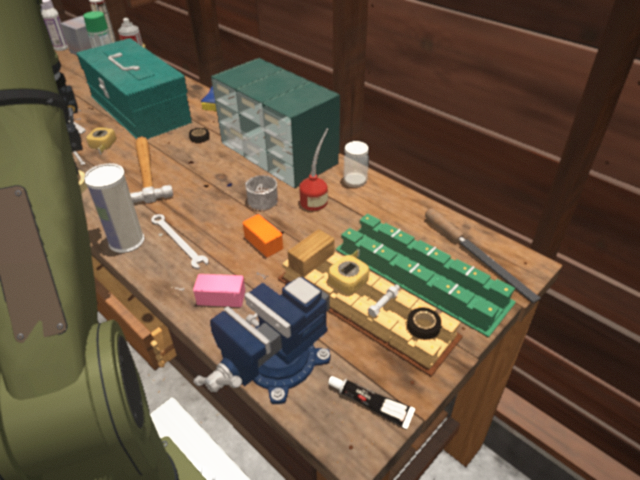

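The top view shows the wooden rack at about (292–456, 200–255), holding block, tape measure, bolt and roll from left to right. The green rack is at (303–467, 136–192), the oil can at (236,150), the nail tin at (193,187) and the vise at (362,315). I'll zoom in to measure.

```bash
cat > h.py <<'E'
import numpy as np,cv2,pickle
from scipy.spatial.transform import Rotation as R
def ray2plane(c,uv,z,E=None):
    E=c["extrinsics"] if E is None else E
    p=np.atleast_2d(np.array(uv,float))
    d=np.c_[(p[:,0]-c["cx"])/c["fx"],-(p[:,1]-c["cy"])/c["fy"],-np.ones(len(p))]@E[:3,:3]
    o=-E[:3,:3].T@E[:3,3]
    return o+d*((z-o[2])/d[:,2])[:,None]
def proj(c,P,E=None):
    E=c["extrinsics"] if E is None else E
    q=np.atleast_2d(P)@E[:3,:3].T+E[:3,3]
    return np.c_[c["cx"]+c["fx"]*q[:,0]/-q[:,2],c["cy"]-c["fy"]*q[:,1]/-q[:,2]]
def wristE(c,o):
    T=np.eye(4);T[:3,:3]=R.from_quat(o["eef_rot"]).as_matrix();T[:3,3]=o["ee_pos"]
    return np.linalg.inv(T@c["mount"])
E
python3 - <<'E'
from h import *
c=pickle.load(open("top.pkl","rb"))
im=c["img"][125:265,285:475,::-1]
cv2.imwrite("pics/topz.png",cv2.resize(im,None,fx=4.2,fy=4.2,interpolation=cv2.INTER_CUBIC))
E
```

```text
(no output)
```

View pics/topz.png

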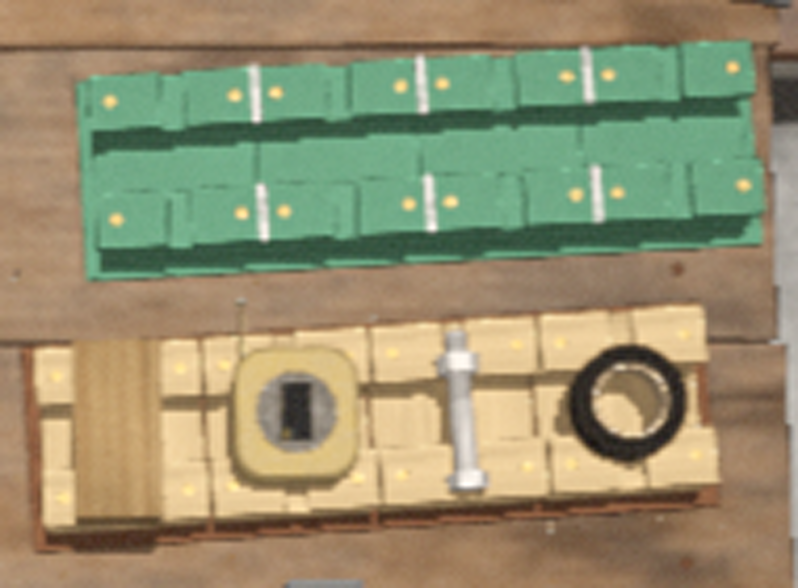

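```bash
python3 - <<'E'
from h import *
np.set_printoptions(precision=4,suppress=True)
c=pickle.load(open("top.pkl","rb"))
def w(p,z):
    p=np.array(p,float); return ray2plane(c,(p+.5)/4.2-.5+[285,125],z)
def show(n,p,z): 
    q=w(p,z); print(n,q[:,:2].tolist() if 0 else q[:,:2].round(4).tolist(),"mean",q.mean(0)); return q
g=show("green lines",[(255,94),(421,86),(588,74),(263,212),(430,203),(597,193)],.046)
d=(g[0]+g[3]-g[2]-g[5])/4; print("yaw",np.arctan2(-d[0],d[1]),"len",np.linalg.norm(d))
show("slat corners",[(85,78),(752,42),(762,212),(98,248)],.046)
f=show("full slats corners",[(37,347),(705,308),(717,483),(44,530)],.046)
show("wood",[(76,340),(160,338),(160,520),(78,520)],.091)
show("tape",[(245,348),(345,346),(350,480),(243,482)],.079); show("tape LR",[(232,410),(358,410)],.07)
show("bolt",[(457,335),(470,488)],.055)
show("roll",[(571,402),(686,402),(628,345),(628,460)],.06)
E
```

```text
green lines [[0.6946, 0.1101], [0.6985, 0.0223], [0.7046, -0.066], [0.6309, 0.1064], [0.6354, 0.0187], [0.6403, -0.0691]] mean [0.6674 0.0204 0.046 ]
yaw 0.05500665370006891 len 0.08803601897766271
slat corners [[0.7038, 0.2], [0.7216, -0.1532], [0.6298, -0.1552], [0.6121, 0.1931]] mean [0.6668 0.0212 0.046 ]
full slats corners [[0.5596, 0.225], [0.5788, -0.1237], [0.4869, -0.127], [0.4637, 0.2211]] mean [0.5222 0.0489 0.046 ]
wood [[0.5556, 0.203], [0.5565, 0.1608], [0.4646, 0.1611], [0.4648, 0.202]] mean [0.5104 0.1817 0.091 ]
tape [[0.5532, 0.1176], [0.554, 0.0669], [0.4856, 0.0653], [0.4848, 0.1192]] mean [0.5194 0.0922 0.079 ]
tape LR [[0.5227, 0.1242], [0.5224, 0.06]] mean [0.5226 0.0921 0.07  ]
bolt [[0.5635, 0.007], [0.4838, 0.0018]] mean [0.5237 0.0044 0.055 ]
roll [[0.5275, -0.0502], [0.5273, -0.1092], [0.5571, -0.0803], [0.4975, -0.0786]] mean [ 0.5274 -0.0796  0.06  ]
```

Every measurement agrees with the given sizes (88 mm pitch, 42×91 block, 64 mm tape measure). Green centre is (0.667, 0.021) with yaw 0.055. The order left to right is wood, tape measure, bolt, roll. Now I'll move above the wood block.

Emit:
{"fn": "apply_moves", "kwargs": {
  "plan": [
    [[0.025,-0.038,0,0,0,2.4,1],[0.025,-0.038,0,0,0,2.4,1],[0.025,-0.038,0,0,0,2.4,1],[0.025,-0.038,0,0,0,2.4,1],[0.025,-0.038,0,0,0,2.4,1],[0.025,-0.038,0,0,0,2.4,1],[0.025,-0.038,0,0,0,2.4,1],[0.025,-0.038,0,0,0,2.4,1],[0.025,-0.038,0,0,0,2.4,1],[0,0,0,0,0,2.4,1]]
  ]
}}

```text
t: 1.35
ee_pos: [0.4852, 0.2226, 0.2491]
eef_rot: [0.007, 1.0, -0.002, 0.0]
ft_force: [-0.1, 0.4, 0.1]
gripper_width: 1.003
```

```bash
python3 - <<'E'
from h import *
from station import ctrl,viewer
o=ctrl.get_obs(); c=viewer.capture("wrist"); E=wristE(c,o); c["extrinsics"]=E
pickle.dump(c,open("w1.pkl","wb")); im=c["img"][:,:,::-1].copy()
print(c["mount"].round(3).tolist(),c["fx"])
P=[(.5104,.1817,.091),(.5226,.0921,.079),(.5237,.0044,.055),(.5274,-.0796,.065),(.6695,-.0231,.046),(.6743,-.111,.046),(.6646,.0647,.046),(.6598,.1526,.046)]
for u in proj(c,P): cv2.drawMarker(im,tuple(int(round(v)) for v in u),(255,0,255),cv2.MARKER_CROSS,12,1); print(u.round())
cv2.imwrite("pics/w1.png",im)
E
```

```text
[[-0.001, 0.966, 0.259, 0.067], [1.0, 0.0, 0.001, -0.001], [0.001, 0.259, -0.966, -0.135], [0.0, 0.0, 0.0, 1.0]] 379.5256915750574
[271. 255.]
[168. 266.]
[ 83. 259.]
[-17. 268.]
[ 86. 391.]
[  3. 396.]
[170. 386.]
[255. 381.]
```

View pics/w1.png

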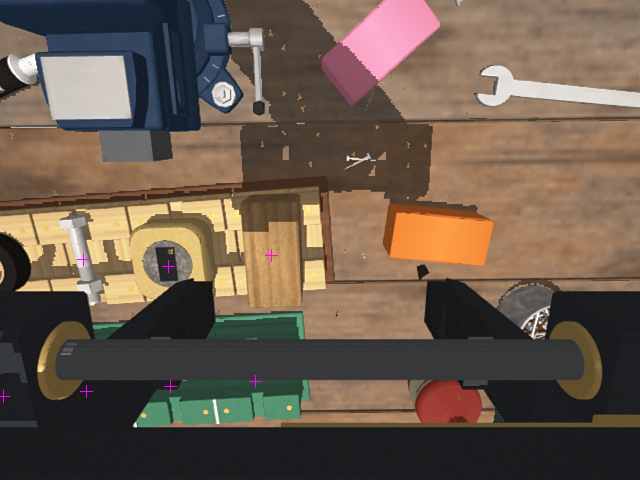

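The projected marks land on all four things, so the calibrations agree. I'll part-close the gripper to about 60 mm to clear the tape measure and descend on the block.

Emit:
{"fn": "apply_moves", "kwargs": {
  "plan": [
    [[0.013,-0.021,0,0,0,0,0.36],[0.012,-0.02,0,0,0,0,0.36],[0,0,-0.03,0,0,0,0.36],[0,0,-0.04,0,0,0,0.36],[0,0,-0.03,0,0,0,0.36],[0,0,0,0,0,0,0.36]]
  ]
}}

```text
t: 2.15
ee_pos: [0.5059, 0.1874, 0.148]
eef_rot: [0.002, 1.0, -0.001, -0.002]
ft_force: [-0.1, 0.1, 0.9]
gripper_width: 0.676
```

Emit:
{"fn": "apply_moves", "kwargs": {
  "plan": [
    [[0.004,-0.006,-0.01,0,0,0,0.36],[0,0,-0.04,0,0,0,0.36],[0,0,-0.03,0,0,0,0.36],[0,0,-0.016,0,0,0,0.36],[0,0,0,0,0,0,0.36],[0,0,0,0,0,0,-1],[0,0,0,0,0,0,-1],[0,0,0,0,0,0,-1],[0,0,0,0,0,0,-1],[0,0,0,0,0,0,-1]]
  ],
  "squeeze": 30
}}

```text
t: 3.4
ee_pos: [0.5129, 0.1806, 0.0549]
eef_rot: [0.004, 1.0, 0.0, 0.001]
ft_force: [0.3, -0.0, 6.7]
gripper_width: 0.51
```

Emit:
{"fn": "apply_moves", "kwargs": {
  "plan": [
    [[0,0,0.03,0,0,0,-1],[0,0,0.05,0,0,0,-1],[0.02,-0.04,0,0,0,0,-1],[0.024,-0.042,0,0,0,1,-1],[0.024,-0.042,0,0,0,1,-1],[0.024,-0.042,0,0,0,1,-1],[0.024,-0.042,0,0,0,0,-1],[0.024,-0.042,0,0,0,0,-1],[0.024,-0.042,0,0,0,0,-1],[0,0,0,0,0,0,-1]]
  ]
}}

```text
t: 4.65
ee_pos: [0.6767, -0.1184, 0.1332]
eef_rot: [-0.019, 1.0, -0.002, 0.0]
ft_force: [-0.6, 0.2, -1.3]
gripper_width: 0.511
```

```bash
python3 - <<'E'
from h import *
from station import ctrl,viewer
o=ctrl.get_obs(); print(o["ee_pos"].round(4),o["eef_rot"].round(3),o["gripper_width"])
E
```

```text
[ 0.6767 -0.1184  0.1332] [-0.019  1.    -0.002  0.   ] 0.5109218005551119
```

Emit:
{"fn": "apply_moves", "kwargs": {
  "plan": [
    [[0,0.007,-0.02,0,0,0.7,-1],[0,0,-0.03,0,0,0,-1],[0,0,-0.02,0,0,0,-1],[0,0,0,0,0,0,-1],[0,0,0,0,0,0,-1]]
  ]
}}

```text
t: 5.28
ee_pos: [0.6766, -0.1041, 0.0643]
eef_rot: [-0.029, 1.0, 0.0, 0.001]
ft_force: [0.4, 1.0, -0.8]
gripper_width: 0.507
```

Emit:
{"fn": "apply_moves", "kwargs": {
  "plan": [
    [[0,-0.005,-0.002,0,0,0,-1],[0,0,-0.004,0,0,0,-1],[0,0,0,0,0,0,-1]]
  ]
}}

```text
t: 5.65
ee_pos: [0.6759, -0.1101, 0.0576]
eef_rot: [-0.029, 1.0, 0.0, -0.0]
ft_force: [0.0, 0.1, -0.7]
gripper_width: 0.51
```

Positioned at (0.676, −0.110), 2–3 mm up. Lower, release to about 60 mm, and lift.

Emit:
{"fn": "apply_moves", "kwargs": {
  "plan": [
    [[0,0,-0.003,0,0,0,-1],[0,0,0,0,0,0,-1],[0,0,0,0,0,0,0.4],[0,0,0,0,0,0,0.4],[0,0,0,0,0,0,0.4],[0,0,0.03,0,0,0,0.4],[0,0,0.05,0,0,0,0.6],[0,0,0.04,0,0,0,0.6],[0,0,0,0,0,0,0.6]]
  ]
}}

```text
t: 6.78
ee_pos: [0.6785, -0.1097, 0.1787]
eef_rot: [-0.029, 1.0, -0.0, 0.004]
ft_force: [1.2, -0.3, 0.5]
gripper_width: 0.803
```

Emit:
{"fn": "apply_moves", "kwargs": {
  "plan": [
    [[-0.026,0.033,0,0,0,0,0.68],[-0.026,0.033,0,0,0,0,0.68],[-0.026,0.033,0,0,0,0,0.68],[-0.026,0.033,0,0,0,0,0.68],[-0.026,0.033,0,0,0,0,0.68],[-0.026,0.033,0,0,0,0,0.68],[0,0,-0.03,0,0,0,0.68],[0,0,0,0,0,0,0.68],[0,0,0,0,0,0,0.68]]
  ]
}}

```text
t: 7.9
ee_pos: [0.5203, 0.0876, 0.1447]
eef_rot: [-0.028, 1.0, -0.0, -0.0]
ft_force: [0.9, 0.3, -0.0]
gripper_width: 0.839
```

```bash
python3 - <<'E'
from h import *
from station import ctrl,viewer
o=ctrl.get_obs(); print(o["ee_pos"].round(4))
c=viewer.capture("top"); pickle.dump(c,open("top.pkl","wb"))
w=viewer.capture("wrist"); w["extrinsics"]=wristE(w,o); pickle.dump(w,open("w2.pkl","wb"))
a=cv2.resize(c["img"][125:265,285:475,::-1],None,fx=3,fy=3,interpolation=cv2.INTER_CUBIC)
b=cv2.resize(w["img"][:,:,::-1],(560,420))
cv2.imwrite("pics/p2.png",cv2.resize(np.hstack([a,b]),None,fx=.7,fy=.7))
E
```

```text
[0.5203 0.0876 0.1447]
```

View pics/p2.png

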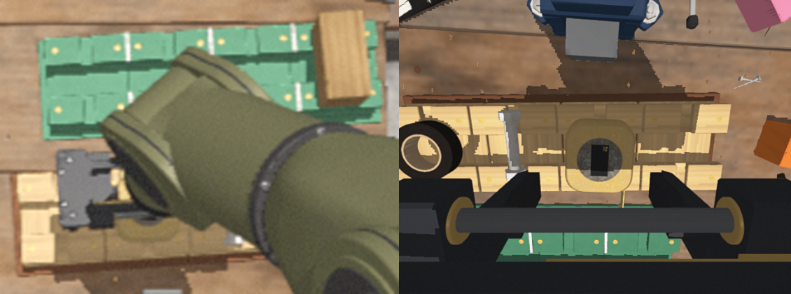

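The block lies square in the rightmost green place. The tape measure is between the fingers (wrist view, about (600,155)), so I'll grasp it.

Emit:
{"fn": "apply_moves", "kwargs": {
  "plan": [
    [[0,0.004,-0.03,0,0,0,0.68],[0,0,-0.03,0,0,0,0.68],[0,0,-0.03,0,0,0,0.68],[0,0,0,0,0,0,0.68],[0,0,0,0,0,0,-1],[0,0,0,0,0,0,-1],[0,0,0,0,0,0,-1],[0,0,0,0,0,0,-1]]
  ]
}}

```text
t: 9.0
ee_pos: [0.5209, 0.0922, 0.0559]
eef_rot: [-0.029, 1.0, 0.0, 0.001]
ft_force: [-0.9, -1.3, 6.7]
gripper_width: 0.718
```

Emit:
{"fn": "apply_moves", "kwargs": {
  "plan": [
    [[0,0,0.03,0,0,0,-1],[0,0,0.05,0,0,0,-1],[0.03,-0.023,0,0,0,0,-1],[0.03,-0.023,0,0,0,0,-1],[0.03,-0.023,0,0,0,0,-1],[0.03,-0.023,0,0,0,0,-1],[0.029,-0.023,0,0,0,0,-1],[0,0,0,0,0,0,-1],[0,0,0,0,0,0,-1]]
  ]
}}

```text
t: 10.12
ee_pos: [0.668, -0.0221, 0.1343]
eef_rot: [-0.029, 1.0, 0.0, -0.001]
ft_force: [-0.4, -0.4, -2.6]
gripper_width: 0.717
```

Emit:
{"fn": "apply_moves", "kwargs": {
  "plan": [
    [[0.002,-0.001,-0.03,0,0,0,-1],[0,0,-0.03,0,0,0,-1],[0,0,-0.016,0,0,0,-1],[0,0,0,0,0,0,-1],[0,0,0,0,0,0,-1]]
  ]
}}

```text
t: 10.75
ee_pos: [0.6717, -0.0233, 0.0598]
eef_rot: [-0.029, 1.0, 0.0, 0.001]
ft_force: [-0.2, 0.1, -1.2]
gripper_width: 0.717
```

Emit:
{"fn": "apply_moves", "kwargs": {
  "plan": [
    [[0,0,-0.004,0,0,0,-1],[0,0,0,0,0,0,-1],[0,0,0,0,0,0,0.73],[0,0,0,0,0,0,0.73],[0,0,0,0,0,0,0.73],[0,0,0.03,0,0,0,0.73],[0,0,0.05,0,0,0,0.73],[0,0,0.04,0,0,0,0.5],[0,0,0,0,0,0,0.5]]
  ]
}}

```text
t: 11.88
ee_pos: [0.6734, -0.0234, 0.1785]
eef_rot: [-0.029, 1.0, 0.0, 0.004]
ft_force: [-0.1, 0.1, -0.4]
gripper_width: 0.752
```

Emit:
{"fn": "apply_moves", "kwargs": {
  "plan": [
    [[-0.03,0.0056,0,0,0,0,-0.1],[-0.03,0.0056,0,0,0,0,-0.1],[-0.03,0.0056,0,0,0,0,-0.1],[-0.03,0.0056,0,0,0,0,-0.1],[-0.03,0.0056,0,0,0,0,-0.1],[0,0,-0.03,0,0,0,-0.1],[0,0,-0.04,0,0,0,-0.1],[0,0,0,0,0,0,-0.1],[0,0,0,0,0,0,-0.1]]
  ]
}}

```text
t: 13.0
ee_pos: [0.5212, 0.0043, 0.1051]
eef_rot: [-0.029, 1.0, 0.0, -0.0]
ft_force: [0.8, 0.8, 0.6]
gripper_width: 0.446
```

```bash
python3 - <<'E'
from h import *
from station import ctrl,viewer
o=ctrl.get_obs(); print(o["ee_pos"].round(4))
w=viewer.capture("wrist"); w["extrinsics"]=wristE(w,o); pickle.dump(w,open("w3.pkl","wb"))
im=w["img"][:,:,::-1].copy()
for u in proj(w,[(.5237,.0044,.055),(.5274,-.0796,.065)]): cv2.drawMarker(im,tuple(int(round(v)) for v in u),(255,0,255),cv2.MARKER_CROSS,12,1); print(u)
cv2.imwrite("pics/w3.png",im)
E
```

```text
[0.5212 0.0043 0.1051]
[320.93271952 274.95730847]
[150.02062063 279.97213645]
```

View pics/w3.png

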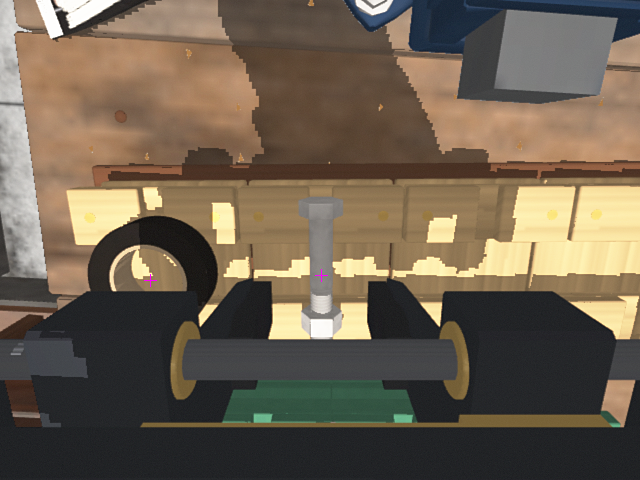

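The bolt is centred between the fingers, with its head toward the robot (rows 198–220) and the nut's face at row ~308. I'll check its centre, then descend.

```bash
python3 - <<'E'
from h import *
w=pickle.load(open("w3.pkl","rb"))
print(ray2plane(w,[(320,198),(320,220),(321,309)],.057), ray2plane(w,[(90,275),(218,275)],.06))
E
```

```text
[[0.48337313 0.00158919 0.057     ]
 [0.49426331 0.0022169  0.057     ]
 [0.54191597 0.00548962 0.057     ]] [[ 0.52852163 -0.11191538  0.06      ]
 [ 0.52482879 -0.0475071   0.06      ]]
```

Emit:
{"fn": "apply_moves", "kwargs": {
  "plan": [
    [[0,0,-0.025,0,0,0,-0.1],[0,0,-0.025,0,0,0,-0.1],[0,0,-0.011,0,0,0,-0.1],[0,0,0,0,0,0,-0.1],[0,0,0,0,0,0,-1],[0,0,0,0,0,0,-1],[0,0,0,0,0,0,-1],[0,0,0,0,0,0,-1],[0,0,0,0,0,0,-1]]
  ]
}}

```text
t: 14.18
ee_pos: [0.5214, 0.0047, 0.044]
eef_rot: [-0.029, 1.0, 0.0, 0.0]
ft_force: [-0.2, 1.0, 2.2]
gripper_width: 0.109
```

Emit:
{"fn": "apply_moves", "kwargs": {
  "plan": [
    [[0,0,0.03,0,0,0,-1],[0,0,0.05,0,0,0,-1],[0.028,0.012,0,0,0,0,-1],[0.028,0.012,0,0,0,0,-1],[0.028,0.012,0,0,0,0,-1],[0.028,0.012,0,0,0,0,-1],[0.028,0.012,0,0,0,0,-1],[0,0,0,0,0,0,-1],[0,0,0,0,0,0,-1]]
  ]
}}

```text
t: 15.3
ee_pos: [0.6598, 0.0633, 0.123]
eef_rot: [-0.029, 1.0, -0.001, -0.001]
ft_force: [-0.4, -0.6, -0.6]
gripper_width: 0.108
```

```bash
python3 - <<'E'
from h import *
from station import ctrl,viewer
o=ctrl.get_obs(); print(o["ee_pos"].round(4))
w=viewer.capture("wrist"); w["extrinsics"]=wristE(w,o); pickle.dump(w,open("w4.pkl","wb"))
im=w["img"][:,:,::-1].copy()
for u in proj(w,[(.6646,.0647,.046)]): cv2.drawMarker(im,tuple(int(round(v)) for v in u),(255,0,255),cv2.MARKER_CROSS,12,1); print(u)
cv2.imwrite("pics/w4.png",im)
E
```

```text
[0.6598 0.0633 0.123 ]
[322.99856678 263.02560677]
```

View pics/w4.png

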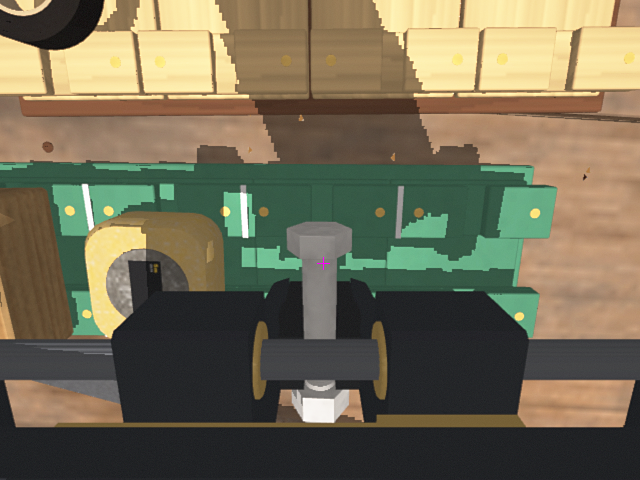

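The bolt is held straight. White lines at columns 246 and 400, and the groove around column 322, bracket the place.

```bash
python3 - <<'E'
from h import *
w=pickle.load(open("w4.pkl","rb"))
print(ray2plane(w,[(246,211),(400,211),(312,210),(333,210)],.046))
E
```

```text
[[0.63610369 0.01925808 0.046     ]
 [0.631112   0.10642929 0.046     ]
 [0.6333891  0.05660316 0.046     ]
 [0.63270893 0.06848207 0.046     ]]
```

Emit:
{"fn": "apply_moves", "kwargs": {
  "plan": [
    [[0.001,0.001,-0.025,0,0,0,-1],[0,0,-0.025,0,0,0,-1],[0,0,-0.019,0,0,0,-1],[0,0,0,0,0,0,-1],[0,0,0,0,0,0,-1]]
  ]
}}

```text
t: 15.98
ee_pos: [0.6624, 0.0653, 0.0555]
eef_rot: [-0.029, 1.0, 0.0, 0.0]
ft_force: [0.1, -0.1, -1.1]
gripper_width: 0.111
```

Emit:
{"fn": "apply_moves", "kwargs": {
  "plan": [
    [[0,-0.001,-0.006,0,0,0,-1],[0,0,-0.004,0,0,0,-1],[0,0,0,0,0,0,-1],[0,0,0,0,0,0,-1]]
  ]
}}

```text
t: 16.48
ee_pos: [0.6621, 0.064, 0.0448]
eef_rot: [-0.029, 1.0, -0.0, -0.0]
ft_force: [0.1, 0.4, -0.9]
gripper_width: 0.11
```

Emit:
{"fn": "apply_moves", "kwargs": {
  "plan": [
    [[0,0,-0.001,0,0,0,-1],[0,0,0,0,0,0,-0.5],[0,0,0,0,0,0,-0.2],[0,0,0,0,0,0,-0.2],[0,0,0.03,0,0,0,-0.2],[0,0,0.05,0,0,0,0],[0,0,0.04,0,0,0,0.5],[0,0,0,0,0,0,0.7]]
  ]
}}

```text
t: 17.48
ee_pos: [0.6644, 0.065, 0.1675]
eef_rot: [-0.029, 1.0, 0.001, 0.004]
ft_force: [0.1, 0.1, 0.2]
gripper_width: 0.707
```

Emit:
{"fn": "apply_moves", "kwargs": {
  "plan": [
    [[-0.028,-0.029,0,0,0,0,0.75],[-0.028,-0.029,0,0,0,0,0.75],[-0.028,-0.029,0,0,0,0,0.75],[-0.028,-0.029,0,0,0,0,0.75],[-0.026,-0.029,0,0,0,0,0.75],[0,0,-0.03,0,0,0,0.75],[0,0,-0.03,0,0,0,0.75],[0,0,0,0,0,0,0.75],[0,0,0,0,0,0,0.75]]
  ]
}}

```text
t: 18.6
ee_pos: [0.5242, -0.0805, 0.104]
eef_rot: [-0.029, 1.0, 0.0, -0.0]
ft_force: [-0.0, -0.8, 0.6]
gripper_width: 0.871
```

```bash
python3 - <<'E'
from h import *
from station import ctrl,viewer
o=ctrl.get_obs(); print(o["ee_pos"].round(4))
w=viewer.capture("wrist"); w["extrinsics"]=wristE(w,o); pickle.dump(w,open("w5.pkl","wb"))
im=w["img"][:,:,::-1].copy()
for u in proj(w,[(.527,-.0797,.065)]): cv2.drawMarker(im,tuple(int(round(v)) for v in u),(255,0,255),cv2.MARKER_CROSS,12,1); print(u)
cv2.imwrite("pics/w5.png",im)
E
```

```text
[ 0.5242 -0.0805  0.104 ]
[322.51222218 283.54194152]
```

View pics/w5.png

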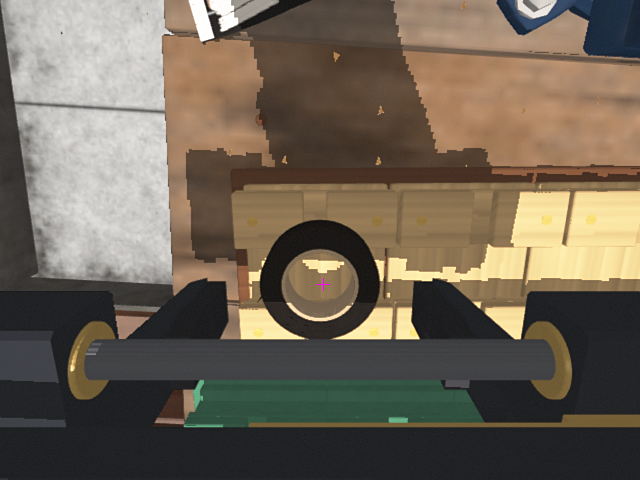

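The roll is centred at (320,280), within 2 mm of the prediction. Descend and grasp.

Emit:
{"fn": "apply_moves", "kwargs": {
  "plan": [
    [[0.001,0,-0.025,0,0,0,0.75],[0,0,-0.025,0,0,0,0.75],[0,0,-0.007,0,0,0,0.75],[0,0,0,0,0,0,0.75],[0,0,0,0,0,0,-1],[0,0,0,0,0,0,-1],[0,0,0,0,0,0,-1],[0,0,0,0,0,0,-1]]
  ]
}}

```text
t: 19.65
ee_pos: [0.5262, -0.0811, 0.0476]
eef_rot: [-0.029, 1.0, -0.0, 0.001]
ft_force: [2.0, -2.9, 5.6]
gripper_width: 0.656
```

Emit:
{"fn": "apply_moves", "kwargs": {
  "plan": [
    [[0,0,0.03,0,0,0,-1],[0,0,0.05,0,0,0,-1],[0.019,0.033,0,0,0,0,-1],[0.019,0.033,0,0,0,0,-1],[0.019,0.033,0,0,0,0,-1],[0.019,0.033,0,0,0,0,-1],[0.019,0.033,0,0,0,0,-1],[0.019,0.033,0,0,0,0,-1],[0.019,0.033,0,0,0,0,-1],[0,0,0,0,0,0,-1]]
  ]
}}

```text
t: 20.9
ee_pos: [0.6573, 0.155, 0.1262]
eef_rot: [-0.031, 1.0, 0.002, -0.001]
ft_force: [-0.2, -0.7, -0.7]
gripper_width: 0.66
```

```bash
python3 - <<'E'
from h import *
from station import ctrl,viewer
o=ctrl.get_obs(); print(o["ee_pos"].round(4))
w=viewer.capture("wrist"); w["extrinsics"]=wristE(w,o); pickle.dump(w,open("w6.pkl","wb"))
im=w["img"][:,:,::-1].copy()
for u in proj(w,[(.6598,.1526,.046)]): cv2.drawMarker(im,tuple(int(round(v)) for v in u),(255,0,255),cv2.MARKER_CROSS,12,1); print(u)
cv2.imwrite("pics/w6.png",im)
E
```

```text
[0.6573 0.155  0.1262]
[316.04343464 257.16734295]
```

View pics/w6.png

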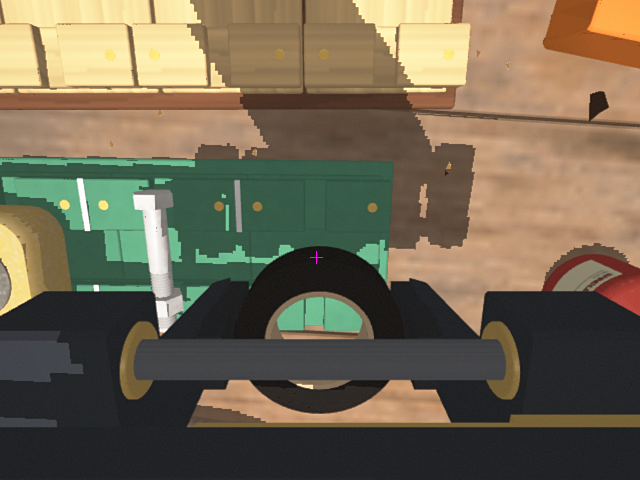

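The roll is held flat, and the bolt lies straight in its groove. Lower.

Emit:
{"fn": "apply_moves", "kwargs": {
  "plan": [
    [[0,0,-0.02,0,0,0,-1],[0,0,-0.03,0,0,0,-1],[0,0,-0.02,0,0,0,-1],[0,0,0,0,0,0,-1],[0,0,0,0,0,0,-1]]
  ]
}}

```text
t: 21.58
ee_pos: [0.6583, 0.1501, 0.0572]
eef_rot: [-0.029, 1.0, 0.0, 0.0]
ft_force: [0.5, 0.6, -0.6]
gripper_width: 0.659
```

Emit:
{"fn": "apply_moves", "kwargs": {
  "plan": [
    [[0.001,0.002,-0.005,0,0,0,-1],[0,0,-0.004,0,0,0,-1],[0,0,0,0,0,0,-1],[0,0,0,0,0,0,-1]]
  ]
}}

```text
t: 22.08
ee_pos: [0.6591, 0.1522, 0.0478]
eef_rot: [-0.029, 1.0, -0.0, -0.0]
ft_force: [-0.7, -0.1, -0.3]
gripper_width: 0.662
```

Release, lift, and retreat up and to the left so the top camera can see.

Emit:
{"fn": "apply_moves", "kwargs": {
  "plan": [
    [[0,0,0,0,0,0,0.65],[0,0,0,0,0,0,0.7],[0,0,0,0,0,0,0.7],[0,0,0.03,0,0,0,0.7],[0,0,0.06,0,0,0,0.7],[0,0,0.06,0,0,0,0.7],[0,0,0.06,0,0,0,0.7],[-0.03,0,0.03,0,0,0,0.7],[-0.04,0.03,0,0,0,0,0.7],[-0.04,0.03,0,0,0,0,0.7]]
  ]
}}

```text
t: 23.32
ee_pos: [0.5482, 0.2127, 0.2885]
eef_rot: [-0.028, 1.0, 0.0, 0.001]
ft_force: [0.3, 0.6, -1.0]
gripper_width: 0.848
```

Emit:
{"fn": "apply_moves", "kwargs": {
  "plan": [
    [[-0.04,0.05,0,0,0,0,0.7],[-0.04,0.05,0,0,0,0,0.7],[-0.04,0.05,0,0,0,0,0.7],[-0.04,0.05,0,0,0,0,0.7],[-0.03,0.05,0,0,0,0,0.7],[0,0.05,0,0,0,0,0.7],[0,0.03,0,0,0,0,0.7],[0,0,0,0,0,0,0.7]]
  ]
}}

```text
t: 24.32
ee_pos: [0.3614, 0.5395, 0.2873]
eef_rot: [-0.03, 1.0, 0.001, -0.001]
ft_force: [0.2, 0.4, -0.4]
gripper_width: 0.845
```

```bash
python3 - <<'E'
from h import *
from station import ctrl,viewer
o=ctrl.get_obs(); print(o["t"],o["ee_pos"].round(4))
c=viewer.capture("top"); pickle.dump(c,open("topf.pkl","wb"))
cv2.imwrite("pics/topf.png",cv2.resize(c["img"][120:265,285:475,::-1],None,fx=4.2,fy=4.2,interpolation=cv2.INTER_CUBIC))
cv2.imwrite("pics/topall.png",c["img"][:,:,::-1])
E
```

```text
24.325 [0.3614 0.5395 0.2873]
```

View pics/topf.png

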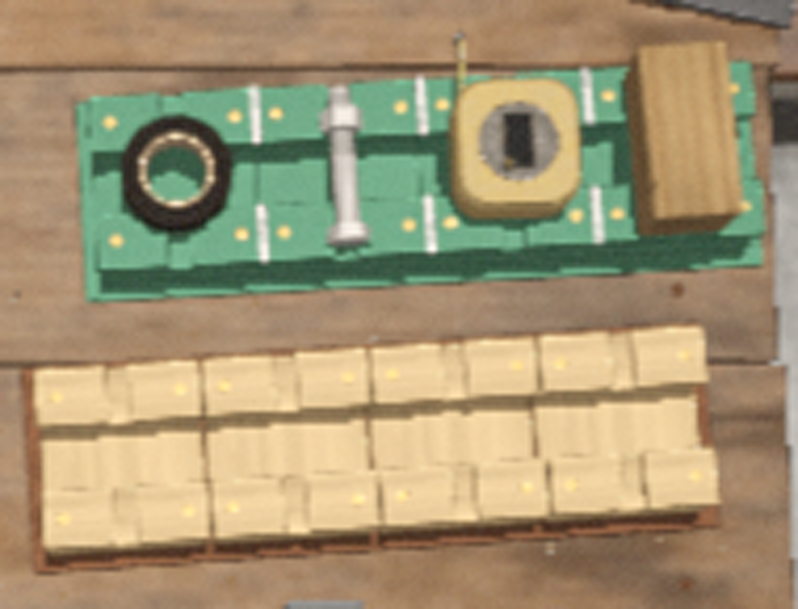

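All four lie on the green rack in mirrored order. I'll check their offsets numerically.

```bash
python3 - <<'E'
from h import *
np.set_printoptions(precision=4,suppress=True)
c=pickle.load(open("topf.pkl","rb"));f=lambda p,z:ray2plane(c,(np.array(p,float)+.5)/4.2-.5+[285,120],z)
ct=np.array([.667,.0208]);a=.055;X=np.array([np.cos(a),np.sin(a)]);Y=np.array([-np.sin(a),np.cos(a)])
for n,p,z in [("wood",[(637,46),(726,42),(742,222),(653,234)],.091),("tape",[(452,150),(580,150),(518,82),(518,210)],.075),("bolt",[(341,88),(350,243)],.055),("roll",[(122,172),(232,172),(177,116),(177,230)],.06)]:
    q=f(p,z)[:,:2]-ct; r=np.c_[q@X,q@Y]; print(n,r.mean(0),r.tolist() if n in("bolt","wood") else "")
E
```

```text
wood [-0.0037 -0.1295] [[0.04465832154994565, -0.10681054423780785], [0.04402328612254817, -0.152262975943378], [-0.04994101947608377, -0.15204662109235742], [-0.053437409323822176, -0.10668725049403197]]
tape [-0.0008 -0.0443] 
bolt [0.0003 0.0426] [[0.04187527159431293, 0.04208768710476704], [-0.04127688457761853, 0.04305978986052317]]
roll [0.0005 0.1309]
```

View pics/topall.png

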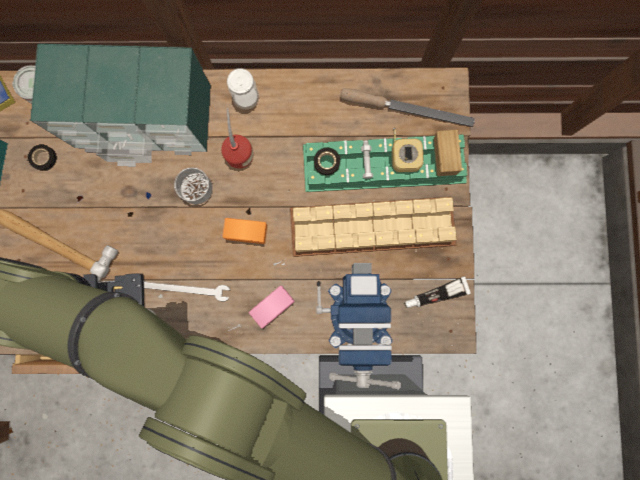

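The oil can (236,150) and the nail tin (193,187) haven't moved. Handing in.

```bash
python3 -c "
from station import ctrl
o=ctrl.get_obs();print(o['t'],o['ft_force'],abs(o['dq']).max());ctrl.close_job()"
```

```text
24.375 [ 1.0035292  -0.85391231 -0.04429132] 0.03473947432527041
the job is handed in; nothing more can be done
```

I moved all four things to the green rack in reverse order and handed the job in at 24.4 s of the 80 s allowed. From left to right the green rack now holds the roll of tape, bolt, tape measure and wood block.

My last top-camera check measured how far each one sits from the middle of its place:

| Thing | Along the row | Across the row |
|---|---|---|
| Wood block | about 2.5 mm | about 4 mm |
| Tape measure | under 1 mm | about 1 mm |
| Bolt | about 1.5 mm | under 1 mm |
| Roll of tape | about 1 mm | under 1 mm |

- **Orientation:** the block and bolt measured nearly square to the slats. The tape measure looks square too.
- **Height:** I didn't measure it. Each thing was let go at about the height it was gripped at, and all look flat in the picture.
- **Bystanders:** the nail tin and oil can are at the same pixel positions as at the start.
- **Arm:** it was clear of everything, with no contact force beyond sensor noise (about 1 N).
- **Odd reading:** the gripper closed to about 58 mm on the 62 mm roll and 9.6 mm on the 12 mm shank. I put that down to the pads giving, and neither slipped. Otherwise no check failed or disagreed.

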